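# Swing the token tray past the post into the organiser

### The job

The game is over: push the long orange token tray into the open front bay of the blue organiser, pivoting it with fingertip pushes on one end and then the other so that it angles past the steel post and ends lying along the bay, wholly inside with nothing sticking out of the front. Only push it gently along the table: do not lift, tip or carry it. Leave the gavel, the cup and the deck box where they stand.

Things in the scene. Friction and masses are not known exactly. Their poses are not given: they have to be found in the camera images.
- organiser: Fixed slate-blue game organiser. Origin: on the table, at the middle of its front bay's open front (x = 0); x points into the bay, away from the robot, y along the bay to the robot's left, z up. The table is the bay's floor. Inside, the bay is 280 mm long (y from -140 to 140 mm). All walls are 40 mm high, 6 mm thick; full compartments behind the bay reach x = 165 mm.
- bay_back (a point): Middle of the foot of the bay's back wall, on the table, 75 mm (the depth of the bay) beyond the open front.
- post_foot (a point): Middle of the foot of the upright steel post fixed to the table before either the left or the right half of the bay: 20 mm in diameter, 50 mm high, white cap. Its axis is 12 mm in front of the open front and 50 to 60 mm from the bay's middle. A flat brass disc, no obstacle, marks the other, empty post place.
- tray: Loose orange token tray with a pale translucent lid over a row of coins: a closed bar 230 mm long, 44 mm wide, 32 mm high, 0.2 to 0.45 kg, flat on the table before the bay and the post. Origin: centre of its underside; y along its length, x across it, z up. It slides on the table under a push of a few newtons.
- tray_centre (a point): Centre of the token tray, half-way up (16 mm above its underside).
- tray_end_a (a point): Middle of the tray's end face at its +y end, 115 mm from its centre, half-way up.
- tray_end_b (a point): Middle of the tray's end face at its -y end, 115 mm from its centre, half-way up.
- gavel: Bystander: dark wooden gavel lying on the table to the left of the work, about 180 mm long over all along its own y, head 70 mm long and 44 mm in diameter near its +y end. Origin on the table, about the middle of its length.
- cup: Bystander: blue cup, 72 mm across, 85 mm high, to one side of the work. Origin: centre of its underside.
- deck_box: Bystander: slate-blue deck box standing upright, 50 x 72 mm and 92 mm high, to the other side. Origin: centre of its underside.

How it is judged:
By the outcome, as a careful person would: the job done as asked, in the order asked, and still so for the second after the job is handed in, with the robot touching nothing.
It also fails if it takes over 72 s, if anything falls off the work surface, if the arm or the gripper's body presses on something with over 40 N, if the wrist force passes 120 N, or if a joint passes its speed limit or range.

### The arm

A 6-joint arm with a two-finger parallel gripper is mounted at the origin on the work surface. World frame = base frame: x ahead of the robot, y to its left, z up, the work surface at z = 0. Lengths are in m, angles in rad, forces in N, time in s.
With the tool pointing down it reaches from about 0.15 to 0.775 m from the base axis. Payload 6.1 kg.
Tool frame: the origin (TCP) lies at the centre of the arm's flange, where the gripper is bolted on; the fingertips stand 173 mm ahead of it and the grasp point (between the pads) lies 155 mm ahead of it; z points along the fingers, y is the line along which they close (so a half turn about z gives the same grasp; the last joint's range is limited). The gripper opens to 85 mm and grips with 20 to 120 N. Pads are 22 mm wide; open, the fingers measure 114 mm over their backs; the gripper's body (76 mm by 85 mm) begins 54 mm behind the grasp point. The pads swing forward as they close: fully open they stand 13 mm farther back than shut.
Start: joints at [1.239, 0.126, -0.04, 1.405, 0, 1.571], TCP at [0.171, 0.496, 0.405] pointing down, gripper open.
Joint ranges: [-2.72, 2.72], [-0.95, 1.95], [-1.27, 1.35], [-1.78, 2.02], [-1.46, 1.47], [-3.14, 3.14]. Speed limits (rad/s): [2.39, 2.39, 3.01, 3.14, 3.14, 3.14].

### API

Orientations are given as a rotation vector (axis times angle).
In Python, from bench import * gives the robot as it stands.
- The arm moves only by the shell command python3 -m pendant 'ROWS' [OPENING] [FORCE]. ROWS is JSON, a list that holds one entry, the list of rows, each a list of 4 numbers: the shift along the tool's x, y, z as a fraction of full scale, then the turn about the tool's z as a fraction of full scale. A call has exactly 10 rows; each row shifts and turns the commanded pose from where the row before left it, along the tool's axes as they then stand; what a row does not reach is not made up. Full scale, the value 1, is 4 cm for a shift and 0.08 rad for a turn. A row lasts 1/8 s, in which the tool goes at most 62.5 mm and 10.7 degrees, less where a joint would pass 70% of its speed; a pose out of reach is approached as far as the arm can. A call with a number of a shift or a turn outside -1 to 1 is refused whole. A call with a gripper value outside its range is refused whole. OPENING is the closure, from 0 (fully open) to 1 (shut), set as the call begins (- or left out, the last holds). The fingers move at their own pace and stop on an object; FORCE is the grip in N (left out, the last holds). Time passes only in rows, so rows that do not move let the fingers close, or fill a call up. It gives the time, the measured TCP pose, the force, the opening and the grip force at its end, in the units of the state.
- sense(): the state, without advancing time (a new reading comes with each control period).
- read_camera(name): name is "side" or "top" or "wrist"; returns a dict with "image" (480x640x3 uint8, blue, green, red), "mtx" (3x3 intrinsics, pixels), "xyz" and "orientation" of the camera in the world; the wrist camera has in their place "hand_eye" (4x4, takes a point from camera to tool coordinates, whose origin is the TCP and whose axes are the flange's). Camera axes: x right, y down, z forward; pixel columns grow to the right and rows downward; lengths in m; the calibration is good to about 2 mm. A picture is of the moment at which its call begins: read the wrist's pose just before it. There is no depth.
- finish_job(): hands the job in; it is judged then, once.
Trained networks look in a picture, given as the dict that the camera call returned (one of the last four; its "shot" number tells which), for a name from the list of things; names that differ only in an ending like _2 or _b are one class to them, and where a whole thing is asked for, a point or a joint stands for the part that bears it (a point fixed in the world has none). Each returns a list of dicts, best first, with "score" (0 to 1); they miss things now and then, are a little off and sometimes report something else, mostly with a low value. They report only what shows in the picture. A call takes as long as a camera call.
- masks_of(name, picture): "mask" (480x640 bool, what is visible of it) and "rect" ([left, top, right, bottom] as shares, 0 to 1, of the picture: columns of its width, rows of its height, round what is visible of it).
- place_of(name, picture): "position" ([row, column] as shares, 0 to 1, of the picture: columns of its width, rows of its height: a listed point, or the origin of a listed thing).
The state is a dict: "t": time; "joint_positions": joint angles; "joint_vel": joint speeds; "joint_torque": joint torques, N m; "tool_pos": TCP position; "orientation": TCP orientation; "wrist_force": force on the tool from outside, world axes, zero at the start; "ft_torque": the same for the moment, N m; "finger_gap": finger opening in m; "finger_force": force on a finger pad.
Only numpy, scipy, OpenCV 4.12 (cv2) and the standard library are available. Lean on these libraries where they do the work, as an engineer would, in place of code of your own. Each camera call takes 0.05 s, during which the arm holds its last target. There are 200 camera calls.

## Working session

There is one attempt and no reset: what is moved stays moved. The work goes in short steps, Python scripts to look and compute and a shell command to move; the robot and the scene stay as the last step left them, time stands still between calls to the robot, and variables do not carry over. Pictures are saved under pics/ and viewed, at most 10 in all, crops included, and the job is handed in when it is done.

```bash
mkdir -p pics; ls
cat > h.py <<'E'
from bench import *
import numpy as np, cv2
from scipy.spatial.transform import Rotation as R
def cam(p,s):
    if "hand_eye" in p:
        T=np.eye(4);T[:3,:3]=R.from_rotvec(s["orientation"]).as_matrix();T[:3,3]=s["tool_pos"]
        M=T@np.array(p["hand_eye"]);return M[:3,:3],M[:3,3]
    o=np.array(p["orientation"]);Rm=o if o.shape==(3,3) else R.from_rotvec(o).as_matrix()
    return Rm,np.array(p["xyz"])
def ray(p,s,rc):
    Rm,c=cam(p,s);u,v=rc[1]*640,rc[0]*480
    d=Rm@np.linalg.inv(np.array(p["mtx"]))@[u,v,1];return c,d/np.linalg.norm(d)
def atz(cd,z):
    c,d=cd;return c+d*(z-c[2])/d[2]
def tri(a,b):
    A=np.zeros((3,3));y=np.zeros(3)
    for c,d in(a,b):
        P=np.eye(3)-np.outer(d,d);A+=P;y+=P@c
    return np.linalg.solve(A,y)
E
python3 - <<'E'
from h import *
np.set_printoptions(precision=4,suppress=True)
s=sense();print(s)
P={n:read_camera(n) for n in("side","top","wrist")}
for n,p in P.items():
    cv2.imwrite(f"pics/{n}0.png",p["image"]);print(n,cam(p,s)[1])
Z=dict(organiser=0,bay_back=0,post_foot=0,tray=0,tray_centre=.016,tray_end_a=.016,tray_end_b=.016,gavel=0,cup=0,deck_box=0)
for k,z in Z.items():
    for n,p in P.items():
        for r in place_of(k,p)[:2]:
            print(k,n,round(r["score"],2),np.array(r["position"])*[480,640],atz(ray(p,s,r["position"]),z))
E
```

```text
pics
{'t': 0.0, 'joint_positions': array([ 1.239 ,  0.1264, -0.0406,  1.4054,  0.    ,  1.5708]), 'joint_vel': array([ 0.0001, -0.0005, -0.0015, -0.0014, -0.0003,  0.0016]), 'joint_torque': array([ -0.0018, -43.5916,  35.2922,   0.0173,  -0.0001,  -0.    ]), 'tool_pos': array([0.171 , 0.4962, 0.4039]), 'orientation': array([-0.5188, -3.0982,  0.0025]), 'wrist_force': array([ 0.2477, -0.5204,  0.613 ]), 'ft_torque': array([ 0.0492,  0.0333, -0.0374]), 'finger_force': 0.0, 'finger_gap': 0.08533196349076383}
side [-0.0009 -0.7062  1.0727]
top [0.2428 0.0093 1.4184]
wrist [0.0914 0.5234 0.3728]
organiser side 0.56 [368.4   497.728] [ 0.5976 -0.4279  0.    ]
organiser top 0.72 [252.192 329.92 ] [ 0.4969 -0.0372  0.    ]
bay_back side 0.57 [238.32  400.384] [ 0.668  -0.0631  0.    ]
bay_back top 0.59 [192.576 335.872] [ 0.6716 -0.0551  0.    ]
post_foot side 0.55 [272.112 391.488] [ 0.5882 -0.1246  0.    ]
post_foot top 0.5 [220.992 362.176] [ 0.5876 -0.1297  0.    ]
tray side 0.75 [267.792 329.472] [ 0.4877 -0.032   0.    ]
tray top 0.56 [219.408 465.728] [ 0.5932 -0.4272  0.    ]
tray_ce
[... 451 characters left out ...]
ide 0.97 [232.176 316.224] [0.5184 0.0586 0.016 ]
tray_end_b side 0.8 [309.312 354.624] [ 0.4564 -0.1601  0.016 ]
tray_end_b top 0.8 [266.208 374.272] [ 0.4548 -0.1596  0.016 ]
tray_end_b top 0.77 [242.4   294.592] [0.5216 0.0619 0.016 ]
gavel side 0.68 [186.912 176.32 ] [0.3389 0.4044 0.    ]
gavel top 0.66 [303.504 174.976] [0.3528 0.3895 0.    ]
gavel wrist 0.88 [345.216 289.472] [0.3476 0.3926 0.    ]
cup side 0.78 [129.408 273.28 ] [0.6529 0.4406 0.    ]
cup top 0.7 [197.808 161.728] [0.654  0.4436 0.    ]
deck_box side 0.82 [368.784 498.496] [ 0.5981 -0.4294  0.    ]
deck_box top 0.63 [219.12  467.328] [ 0.594  -0.4318  0.    ]
deck_box top 0.55 [242.784 293.888] [0.5237 0.0645 0.    ]
```

View pics/top0.png

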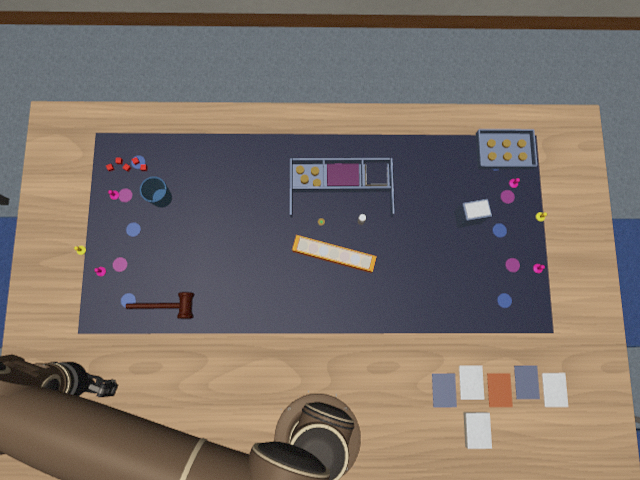

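View pics/side0.png

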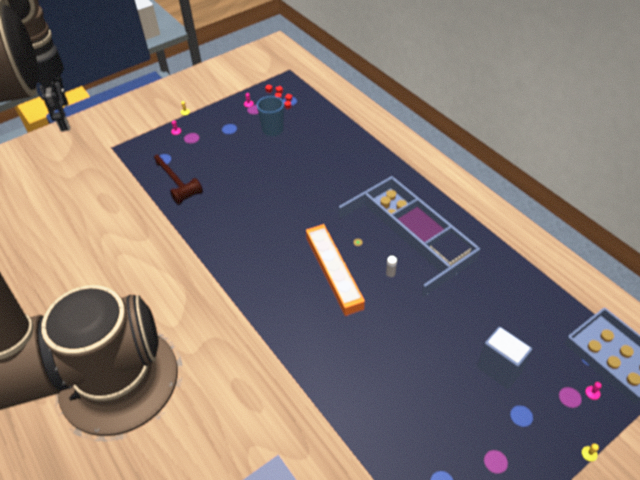

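Top view (up = +x, left = +y): the bay's wall tips are near (291,213) and (393,213). The post cap is at (362,218) and the brass disc at (321,222). The tray runs from (294,244) to (375,264). The side view agrees. Next I'll zoom in and write a tray fit.

```bash
cat >> h.py <<'E'
from scipy.optimize import minimize
def proj(p,X,s=None):
    Rm,c=cam(p,s);q=(np.atleast_2d(X)-c)@Rm@np.array(p["mtx"]).T;return q[:,:2]/q[:,2:]
def corners(a):  # x,y,th: th = yaw of tray's length axis (towards left end) from world +y
    c,s_=np.cos(a[2]),np.sin(a[2]);ax=np.array([-s_,c]);n=np.array([c,s_])
    return np.array([[*(np.array(a[:2])+i*.115*ax+j*.022*n),z] for z in(0,.032) for i,j in((1,1),(1,-1),(-1,-1),(-1,1))])
def omask(p):
    h=cv2.cvtColor(p["image"],cv2.COLOR_BGR2HSV)
    o=cv2.inRange(h,(5,120,110),(22,255,255))
    best=None
    for r in masks_of("tray",p):
        m=r["mask"]
        if (m&(o>0)).sum()>25 and (best is None or m.sum()>best.sum()): best=m
    return best
def fit(a0=None,Ps=None):
    Ps=Ps or [read_camera("top"),read_camera("side")]
    M=[(p,omask(p)) for p in Ps];M=[(p,m) for p,m in M if m is not None]
    if a0 is None: a0=[.488,-.05,.28]
    S=8
    def cost(a):
        t=0
        for p,m in M:
            im=np.zeros((480,640),np.uint8)
            h=cv2.convexHull(proj(p,corners(a)).astype(np.float32))
            # subpixel fill
            cv2.fillConvexPoly(im,np.round(h*16).astype(np.int32),255,cv2.LINE_AA,4)
            t+=np.abs(im/255.-m).sum()/max(1,m.sum())
        return t
    b=None
    for k in(1,-1):
        a1=b.x if b is not None else np.array(a0)
        r=minimize(cost,a1,method="Nelder-Mead",options=dict(initial_simplex=[a1,a1+[k*.015,0,0],a1+[0,k*.015,0],a1+[0,0,k*.12]],xatol=1e-4,fatol=1e-4))
        if b is None or r.fun<b.fun:b=r
    return b.x,b.fun,[int(m.sum()) for _,m in M]
E
python3 - <<'E'
from h import *
P=[read_camera("top"),read_camera("side")]
print(fit(None,P)); print(P[0]["mtx"])
im=P[0]["image"][150:280,270:420];cv2.imwrite("pics/c1.png",cv2.resize(im,None,fx=4.6,fy=4.6,interpolation=cv2.INTER_CUBIC))
im=P[1]["image"][165:320,300:490];cv2.imwrite("pics/c2.png",cv2.resize(im,None,fx=3.8,fy=3.8,interpolation=cv2.INTER_CUBIC))
E
```

```text
(array([ 0.48972972, -0.0450572 , -0.26948472]), np.float64(0.279555086471818), [1366, 2183])
[[511.48698858   0.         322.2905616 ]
 [  0.         511.48698858 242.99567983]
 [  0.           0.           1.        ]]
```

View pics/c1.png

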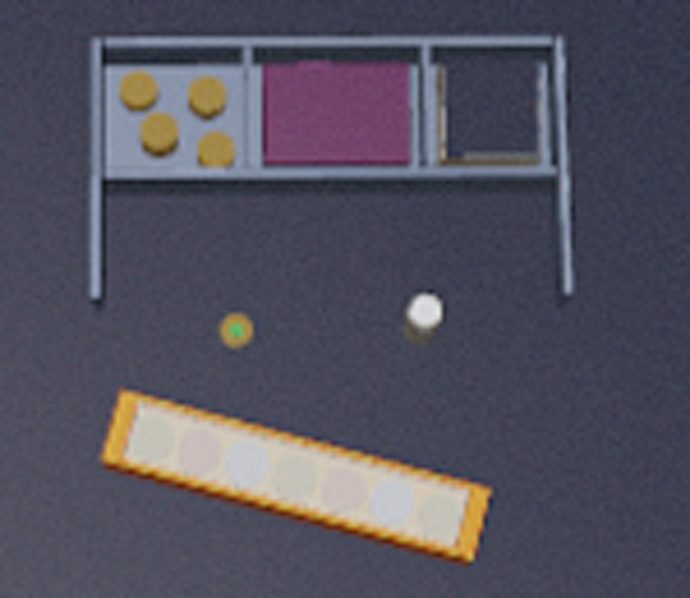

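View pics/c2.png

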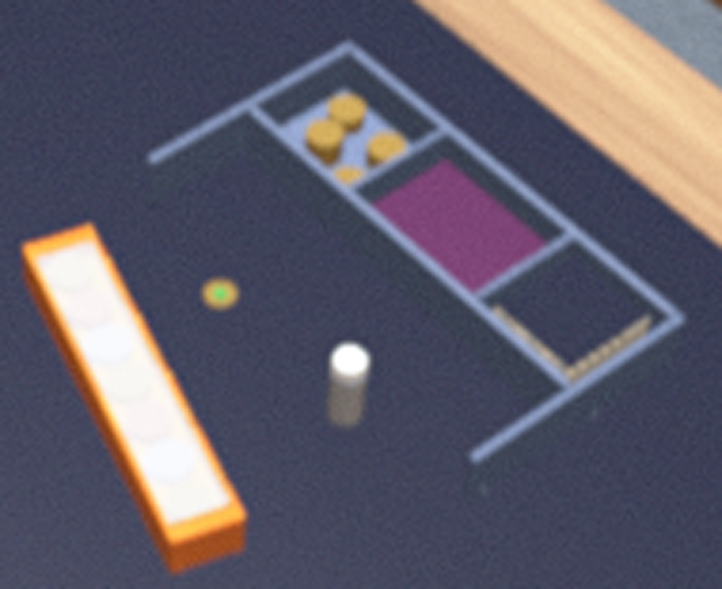

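The crops show clear wall tips, post cap, brass disc and tray: the post stands before the right half and the left half is open. I'll triangulate the key points.

Run:
```python
from h import *
np.set_printoptions(precision=4,suppress=True)
T=read_camera("top");S=read_camera("side")
pts=dict(tipL=((95,298),(152,158)),tipR=((568,293),(474,458)),rearL=((95,41),(349,45)),rearR=((559,40),(683,319)),cap=((425,311),(349,358)),disc=((236,330),(220,293)),
tLf=((122,391),(92,226)),tLn=((104,462),(24,246)),tRf=((489,488),(244,515)),tRn=((472,559),(170,545)))
for k,(a,b) in pts.items():
    ra=ray(T,None,[(a[1]/4.6+150)/480,(a[0]/4.6+270)/640]);rb=ray(S,None,[(b[1]/3.8+165)/480,(b[0]/3.8+300)/640])
    print(k,tri(ra,rb), atz(ra,.05 if k=='cap' else 0 if k=='disc' else .032 if k[0]=='t' and k[1]!='i' else .04)[:2])
```

```text
tipL [0.5964 0.0723 0.0386] [0.595  0.0727]
tipR [ 0.5994 -0.2137  0.0377] [ 0.599  -0.2135]
rearL [0.7589 0.0749 0.0368] [0.7583 0.0745]
rearR [ 0.762  -0.2131  0.0358] [ 0.7605 -0.2124]
cap [ 0.5849 -0.1255  0.0488] [ 0.585  -0.1255]
disc [ 0.5844 -0.0127  0.0001] [ 0.585 -0.013]
tLf [0.5398 0.0563 0.0298] [0.5394 0.0562]
tLn [0.4963 0.0664 0.0326] [0.4959 0.0666]
tRf [ 0.4797 -0.1635  0.0316] [ 0.4805 -0.1639]
tRn [ 0.4373 -0.1529  0.0285] [ 0.4377 -0.1528]
```

```bash
cat >> h.py <<'E'
def go(x,y,z=None):
    """units of shift in tool axes from the present pose to the TCP target"""
    s=sense();Rm=R.from_rotvec(s["orientation"]).as_matrix();t=np.array(s["tool_pos"])
    d=np.array([x,y,t[2] if z is None else z])-t
    return np.round(Rm.T@d/.04,2)
def yaw():  # angle of tool y from world +y, ccw
    Rm=R.from_rotvec(sense()["orientation"]).as_matrix();return np.arctan2(-Rm[0,1],Rm[1,1])
E
python3 -m pendant '[[[-0.53,-0.76,0,-0.84],[-0.56,-0.75,0,0],[-0.56,-0.75,0,0],[-0.56,-0.75,0,0],[-0.56,-0.75,0,0],[-0.56,-0.75,0,0],[-0.56,-0.75,0,0],[-0.56,-0.75,0,0],[-0.56,-0.75,0,0],[-0.56,-0.75,0,0]]]' 1 20
python3 -m pendant '[[[-0.56,-0.75,0,0],[-0.56,-0.75,0,0],[-0.56,-0.75,0,0],[-0.56,-0.75,0.2,0],[-0.56,-0.75,0.2,0],[-0.56,-0.75,0.4,0],[-0.56,-0.75,0.4,0],[-0.56,-0.75,0.4,0],[-0.56,-0.75,0.4,0],[0,0,0,0]]]'
python3 -c "
from h import *
print(yaw(),go(.448,-.200,.188),fit([.488,-.048,-.265]))"
```

```text
t: 3.2
tool_pos: [0.3053, 0.1462, 0.4049]
orientation: [0.414, 3.114, 0.001]
wrist_force: [-0.4, 0.2, -0.1]
finger_gap: 0.0002
finger_force: 0.0
t: 4.45
tool_pos: [0.4293, -0.1676, 0.3232]
orientation: [-0.419, -3.111, -0.001]
wrist_force: [0.7, -0.0, 0.4]
finger_gap: 0.0
finger_force: 0.0
-0.26753738039313785 [-0.67 -0.66  3.38] (array([ 0.48973857, -0.04408714, -0.26811719]), np.float64(0.48650769482795203), [1330, 1889])
```

```bash
python3 -m pendant '[[[-0.67,-0.66,0.3,0],[0,0,0.7,0],[0,0,0.8,0],[0,0,0.8,0],[0,0,0.78,0],[0,0.3,0,0],[0,0.25,0,0],[0,0.25,0,0],[0,0.25,0,0],[0,0.25,0,0]]]'
python3 -m pendant '[[[0,0.25,0,0],[0,0.25,0,0],[0,0.25,0,0],[0,0.25,0,0],[0,0.25,0,0],[0,0,0,0],[0,0,0,0],[0,0,0,0],[0,0,0,0],[0,0,0,0]]]'
python3 -c "
from h import *
print(yaw(),go(.448,-.200,.188),fit([.498,-.02,-.265]))"
```

```text
t: 5.9
tool_pos: [0.4622, -0.1479, 0.1904]
orientation: [0.414, 3.112, -0.002]
wrist_force: [-0.8, -3.6, 3.2]
finger_gap: -0.0002
finger_force: 1.9
t: 7.15
tool_pos: [0.4747, -0.1001, 0.1894]
orientation: [-0.415, -3.114, -0.0]
wrist_force: [-0.9, 0.4, -0.3]
finger_gap: 0.0001
finger_force: 0.0
-0.26491366983556597 [-0.01 -2.58  0.04] (array([ 0.50806714,  0.02977207, -0.27991851]), np.float64(0.8282914279706001), [1175, 1476])
```

```bash
python3 -m pendant '[[[0,0.25,0,0],[0,0.25,0,0],[0,0.1,0,0],[0,0,0,0],[0,-0.6,0,0],[0,-0.3,-0.5,0],[0,0,-1,0],[0,0.5,-0.6,0],[0,1,0,0],[0,1,0,0]]]'
python3 -c "
from h import *
print(sense()['joint_positions'],go(.587,.133,.188),fit([.515,.049,-.265]))"
```

```text
t: 8.6
tool_pos: [0.4981, -0.0142, 0.2741]
orientation: [0.416, 3.113, 0.001]
wrist_force: [0.3, -0.1, -0.1]
finger_gap: 0.0
finger_force: 0.0
[-2.86314657e-02  1.08646169e-01 -3.47662119e-01  1.11313828e+00
  5.90012310e-04  2.36972746e-01] [-1.18  4.13  2.16] (array([ 0.51405165,  0.05054695, -0.26664989]), np.float64(1.494896843386653), [674, 1861])
```

```bash
python3 -m pendant '[[[-0.3,0.9,0,0],[-0.3,0.9,0,0],[-0.3,0.9,0,0],[-0.3,0.9,0,0],[0,0.5,0.3,0],[0,0,0.7,0],[0,0,0.7,0],[0,0,0.45,0],[0.3,0,0,0],[0.25,0,0,-0.5]]]'
python3 -m pendant '[[[0.3,0,0,-0.9],[0.3,0,0,-0.9],[0.3,0,0,-0.9],[0.3,0,0,-0.9],[0.3,0,0,-0.9],[0.3,0,0,-0.9],[0.3,0,0,-0.9],[0,0,0,0],[0,0,0,0],[0,0,0,0]]]'
python3 -c "
from h import *
print(yaw(),fit([.49,.049,.2]))"
```

```text
t: 10.05
tool_pos: [0.5651, 0.1364, 0.1882]
orientation: [0.349, 3.121, 0.0]
wrist_force: [0.6, -1.1, -0.0]
finger_gap: 0.0
finger_force: 0.4
t: 11.3
tool_pos: [0.4829, 0.1373, 0.1878]
orientation: [-0.437, 3.11, 0.0]
wrist_force: [-0.3, 0.9, -0.7]
finger_gap: -0.0001
finger_force: 0.0
0.2790145439046689 (array([0.47958306, 0.03452225, 0.2899806 ]), np.float64(0.5865457961343936), [1102, 2306])
```

```bash
python3 -m pendant '[[[0.3,0,0,-0.9],[0.3,0,0,-0.9],[0.3,0,0,-0.9],[0.3,0,0,-0.9],[0.3,0,0,-0.9],[0.3,0,0,-0.9],[0.3,0,0,-0.9],[0.3,0,0,-0.9],[0.3,0,0,-0.9],[0.2,0,0,-0.6]]]'
python3 -c "
from h import *
f=fit([.44,.025,.95]);print(yaw(),f,sense()['joint_positions'])
a=f[0];ax=np.array([-np.sin(a[2]),np.cos(a[2])])
print('end',a[:2]+.115*ax)
"
```

```text
t: 12.75
tool_pos: [0.3881, 0.0735, 0.1875]
orientation: [-1.474, 2.774, 0.001]
wrist_force: [0.3, 1.2, 0.1]
finger_gap: -0.0003
finger_force: 0.5
0.9741354222583798 (array([ 0.45123614, -0.00800557,  0.99668433]), np.float64(0.7856455010337663), [930, 2473]) [ 1.87537922e-01 -1.58725539e-02 -6.83765628e-01  9.02693120e-01
 -3.54556775e-05 -7.86597515e-01]
end [0.35467352 0.05444971]
```

```bash
python3 -m pendant '[[[-0.3,0,0,-0.2],[0,0,-0.7,0],[0,0,-0.6,0],[0.81,-0.83,0,0],[0.81,-0.83,0,0],[0.81,-0.83,0,0],[0,0,0.7,0],[0,0,0.6,0],[-0.3,0,0,0],[-0.2,0,0,0]]]'
python3 -m pendant '[[[-0.25,0,0,0],[-0.25,0,0,0],[-0.25,0,0,0],[-0.05,0,0,0],[0,0,0,0],[0.5,0,0,0],[0,0,-0.7,0],[0,0,-0.7,0],[0,0.9,0,0],[0,0.9,0,0]]]'
python3 -c "
from h import *
f=fit([.465,.015,.99]);print(yaw(),f)
a=f[0];ax=np.array([-np.sin(a[2]),np.cos(a[2])])
e=a[:2]+.15*ax
print('end',a[:2]+.115*ax,go(*e,.187))
"
```

```text
t: 14.2
tool_pos: [0.4372, -0.0345, 0.1882]
orientation: [-1.495, 2.763, -0.001]
wrist_force: [-0.6, -1.2, -0.1]
finger_gap: 0.0002
finger_force: 0.7
t: 15.45
tool_pos: [0.3819, 0.0142, 0.2438]
orientation: [-1.492, 2.763, 0.001]
wrist_force: [-0.1, -0.2, -0.7]
finger_gap: 0.0
finger_force: 0.0
0.9920278471701693 (array([0.46935823, 0.02132161, 1.00125459]), np.float64(6.126938293565601), [224, 2192])
end [0.37251119 0.08333492] [-1.3   2.03  1.42]
```

```bash
python3 -m pendant '[[[-0.3,0.7,0,0],[-0.5,0.7,0,0],[-0.5,0.63,0,0],[0,0,0.7,0],[0,0,0.72,0],[0,-0.4,0,-0.1],[0,-0.25,0,0],[0,-0.3,0,0],[0,-0.3,0,0],[0,-0.3,0,0]]]'
python3 -m pendant '[[[0,-0.3,0,0],[0,-0.3,0,0],[0,-0.3,0,0],[0,-0.2,0,0],[0,0,0,0],[0,0,0,0],[0,0,0,0],[0,0,0,0],[0,0,0,0],[0,0,0,0]]]'
cat >> h.py <<'E'
def rep(a0,view=None):
    P=[read_camera("top"),read_camera("side")];f=fit(a0,P);a=f[0]
    if view: 
        im=P[0]["image"].copy()
        im=cv2.resize(im[140:300,260:440],None,fx=3.6,fy=3.6,interpolation=cv2.INTER_CUBIC);cv2.imwrite(view,im)
    print("yaw",yaw(),"fit",f,"org mm",(a[:2]-[.597,-.070])*1e3,"deg",np.degrees(a[2]))
    print("corners org",((corners(a)[:4,:2]-[.597,-.070])*1e3).round())
    return a
E
python3 -c "
from h import *
rep([.53,-.02,1.0],'pics/d1.png')"
```

```text
t: 16.9
tool_pos: [0.3958, 0.0678, 0.1869]
orientation: [-1.505, 2.757, 0.0]
wrist_force: [-1.4, 0.1, -0.6]
finger_gap: 0.0001
finger_force: 0.9
t: 18.15
tool_pos: [0.432, 0.0446, 0.1867]
orientation: [-1.505, 2.757, -0.0]
wrist_force: [0.5, -0.5, 0.4]
finger_gap: 0.0001
finger_force: 0.0
yaw 0.9994015925688599 fit (array([ 0.54343541, -0.02572599,  0.99958384]), np.float64(1.373443439332109), [658, 2544]) org mm [-53.56458993  44.27401468] deg 57.271935364457946
corners org [[-138.  125.]
 [-162.   88.]
 [  31.  -36.]
 [  55.    1.]]
```

View pics/d1.png

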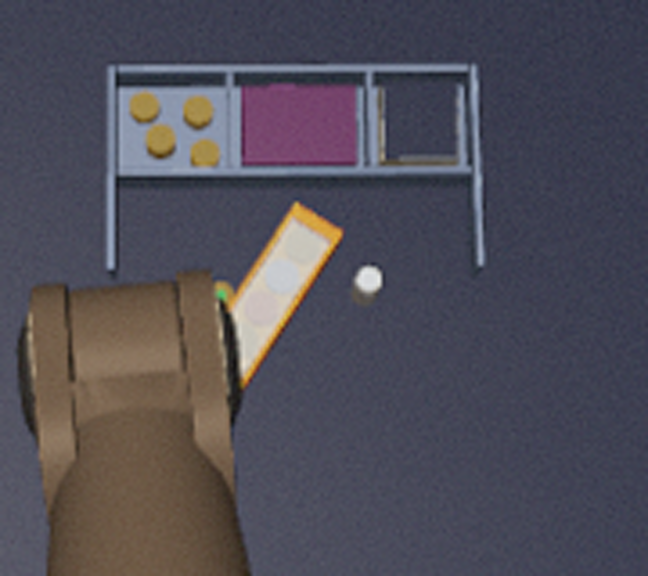

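The tray's right end is inside the bay with clear room to the left of the post. Next: pivot the near end left and forward.

```bash
python3 -m pendant '[[[0,0.4,0,0],[0.7,0.1,0,0],[0.65,-0.2,0,0],[0,-0.7,0,0],[0,-0.35,0,0],[-0.35,0,0,0],[-0.2,0,0,0.4],[-0.3,0,0,0.9],[-0.3,0,0,0.9],[-0.3,0,0,0.9]]]'
python3 -m pendant '[[[-0.3,0,0,0.9],[-0.3,0,0,0.9],[-0.25,0,0,0.7],[0,0,0,0],[0,0,0,0],[0,0,0,0],[0,0,0,0],[0.4,0,0,0],[0.3,0,0,0],[0.3,0.2,0,0]]]'
python3 -c "
from h import *
rep([.565,-.003,.55])
print(sense()['tool_pos'])"
```

```text
t: 19.6
tool_pos: [0.4618, 0.0311, 0.1863]
orientation: [1.15, -2.921, -0.002]
wrist_force: [-1.2, -0.4, 0.7]
finger_gap: 0.0001
finger_force: 0.7
t: 20.85
tool_pos: [0.4494, 0.0361, 0.1867]
orientation: [0.853, -3.023, 0.0]
wrist_force: [-0.5, -0.2, -0.2]
finger_gap: 0.0001
finger_force: 0.0
yaw 0.5513990090456923 fit (array([ 0.5748314 , -0.02139762,  0.56890557]), np.float64(1.909619095698055), [621, 1906]) org mm [-22.16859858  48.60237752] deg 32.59588826347323
corners org [[ -66.  157.]
 [-103.  134.]
 [  21.  -60.]
 [  58.  -36.]]
[0.45021006 0.03670347 0.18694853]
```

```bash
python3 -m pendant '[[[0,0.5,0,-0.2],[0,0.4,0,0],[-0.6,0,0,0],[-0.6,0,0,0],[-0.6,0,0,0],[0,-0.35,0,0],[0,-0.2,0,0],[0,-0.2,0,0],[0,-0.2,0,0],[0,-0.15,0,0]]]'
python3 -c "
from h import *
rep([.592,-.048,.57],'pics/d2.png')
print(sense()['tool_pos'],sense()['wrist_force'])"
```

```text
t: 22.3
tool_pos: [0.5157, 0.0681, 0.1866]
orientation: [0.878, -3.016, 0.0]
wrist_force: [-0.9, 1.4, -0.6]
finger_gap: 0.0004
finger_force: 0.8
yaw 0.5668331725984315 fit (array([ 0.595511  , -0.05187602,  0.579427  ]), np.float64(0.49580641505156975), [1038]) org mm [-1.48899874 18.12397641] deg 33.19872148152631
corners org [[-46. 126.]
 [-83. 102.]
 [ 43. -90.]
 [ 80. -66.]]
[0.51593502 0.06852598 0.18680124] [ 0.94527133 -0.07975116 -0.695762  ]
```

View pics/d2.png

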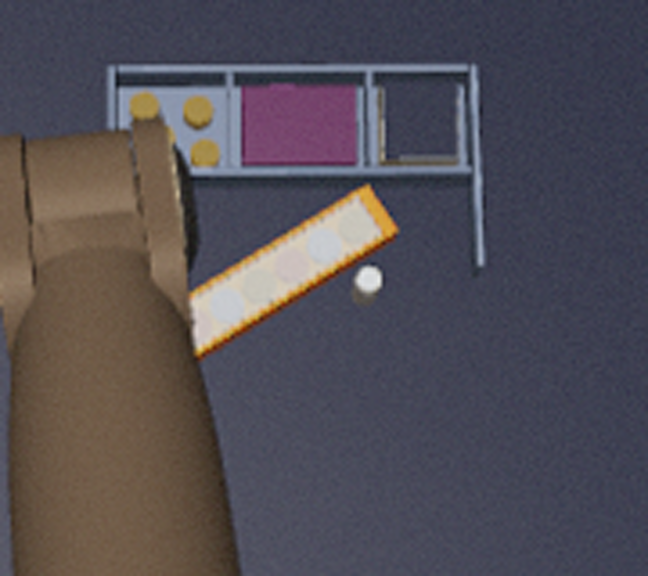

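Corner is nearly at the back wall with roughly 15 mm of clearance to the post. Alternate now: a small pivot, then an end push to the right.

```bash
python3 -m pendant '[[[0,0.4,0,0],[0.7,0.1,0,0],[0.65,-0.2,0,0],[0,-0.7,0,0],[0,-0.35,0,0],[-0.35,0,0,0],[-0.2,0,0,0.4],[-0.3,0,0,0.9],[-0.2,0,0,0.5],[0,0,0,0]]]'
python3 -m pendant '[[[0.4,0,0,0],[0.4,0,0,0],[0.1,0.7,0,0],[0,0.5,0,0],[-0.6,0,0,0],[-0.6,0,0,0],[-0.6,0,0,0],[0,0,0,0],[0,0,0,0],[0,0,0,0]]]'
python3 -c "
from h import *
a=rep([.605,-.045,.44])
print(sense()['tool_pos'],sense()['wrist_force'])
ax=np.array([-np.sin(a[2]),np.cos(a[2])]);print(go(*(a[:2]+.1395*ax)))"
```

```text
t: 23.75
tool_pos: [0.523, 0.0373, 0.1864]
orientation: [0.663, -3.071, -0.001]
wrist_force: [-0.2, 0.0, -0.1]
finger_gap: 0.0002
finger_force: 0.0
t: 25.0
tool_pos: [0.5344, 0.094, 0.1867]
orientation: [0.659, -3.071, 0.0]
wrist_force: [-0.8, -0.2, -0.6]
finger_gap: -0.0004
finger_force: 0.0
yaw 0.42322174695519815 fit (array([ 0.59660186, -0.03936688,  0.42094474]), np.float64(0.46755584260368666), [1204, 2306]) org mm [-0.39813981 30.63312289] deg 24.118356995910002
corners org [[-27. 145.]
 [-67. 127.]
 [ 27. -83.]
 [ 67. -65.]]
[0.53511867 0.09437658 0.18682231] [ 0.24050631  0.37551739 -0.23029691]
[-0.04 -0.19  0.  ]
```

```bash
python3 -m pendant '[[[0,-0.3,0,0],[0,-0.2,0,0],[0,-0.2,0,0],[0,-0.2,0,0],[0,-0.15,0,0],[0.06,-0.14,0,0],[0.06,-0.14,0,0.1],[0,0,0,0],[0,0,0,0],[0,0,0,0]]]'
python3 -c "
from h import *
a=rep([.605,-.06,.42])
print(sense()['tool_pos'],sense()['wrist_force'])"
```

```text
t: 26.45
tool_pos: [0.5529, 0.044, 0.1866]
orientation: [0.648, -3.074, 0.001]
wrist_force: [-0.2, 0.2, -0.3]
finger_gap: -0.0001
finger_force: 0.0
yaw 0.41552035560511547 fit (array([ 0.61279496, -0.08668893,  0.45006046]), np.float64(0.5064479638009051), [1040]) org mm [ 15.7949628 -16.6889276] deg 25.78656511242643
corners org [[ -14.   96.]
 [ -54.   77.]
 [  46. -130.]
 [  86. -111.]]
[0.55295968 0.0441715  0.18663357] [ 0.88028906  0.30486563 -0.11354737]
```

```bash
python3 -m pendant '[[[0,0.4,0,0],[0.7,0.1,0,0],[0.65,-0.2,0,0],[0,-0.7,0,0],[0,-0.35,0,0],[-0.35,0,0,0],[-0.2,0,0,0.4],[-0.3,0,0,0.9],[-0.3,0,0,0.9],[-0.3,0,0,0.9]]]'
python3 -c "
from h import *
a=rep([.62,-.07,.17],'pics/d3.png')
print(sense()['tool_pos'],sense()['wrist_force'])"
```

```text
t: 27.9
tool_pos: [0.5706, 0.0163, 0.1864]
orientation: [0.26, -3.13, -0.001]
wrist_force: [-0.9, 0.6, 0.9]
finger_gap: -0.0002
finger_force: 0.8
yaw 0.16958017295738284 fit (array([ 0.62285765, -0.07706564,  0.18375588]), np.float64(1.233045026737459), [808, 2081]) org mm [25.85764942 -7.06564067] deg 10.528436558875507
corners org [[  26.  110.]
 [ -17.  102.]
 [  25. -124.]
 [  69. -116.]]
[0.57023423 0.01557051 0.18635934] [ 0.61092481 -0.077109    0.14316809]
```

View pics/d3.png

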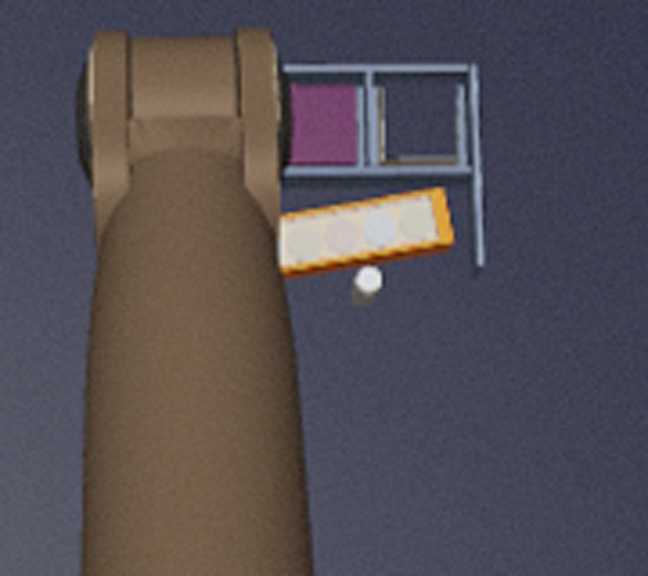

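```bash
python3 -m pendant '[[[-0.3,0,0,0.9],[-0.3,0,0,0.9],[-0.12,0,0,0.3],[0,0,0,0],[0,0,0,0],[0.5,0,0,0],[0.7,0,0,0],[0.9,0,-0.5,0],[1,0,-1,0],[1,0,-1,0]]]'
python3 -c "
from h import *
a=rep([.632,-.07,.0],'pics/d4.png')
print(sense()['tool_pos'],sense()['wrist_force'])"
```

```text
t: 29.35
tool_pos: [0.4329, 0.018, 0.2876]
orientation: [-0.0, -3.141, 0.0]
wrist_force: [0.3, -0.8, 0.7]
finger_gap: 0.0
finger_force: 0.0
yaw -0.0002454992860902729 fit (array([ 0.71422972, -0.09489208,  0.14211918]), np.float64(1.1105948620206303), [3700, 5612]) org mm [117.22971694 -24.89208067] deg 8.142829477887865
corners org [[ 123.   92.]
 [  79.   86.]
 [ 112. -142.]
 [ 155. -136.]]
[0.43432172 0.01806279 0.28776531] [ 0.40782186  0.68855728 -0.82928818]
```

View pics/d4.png

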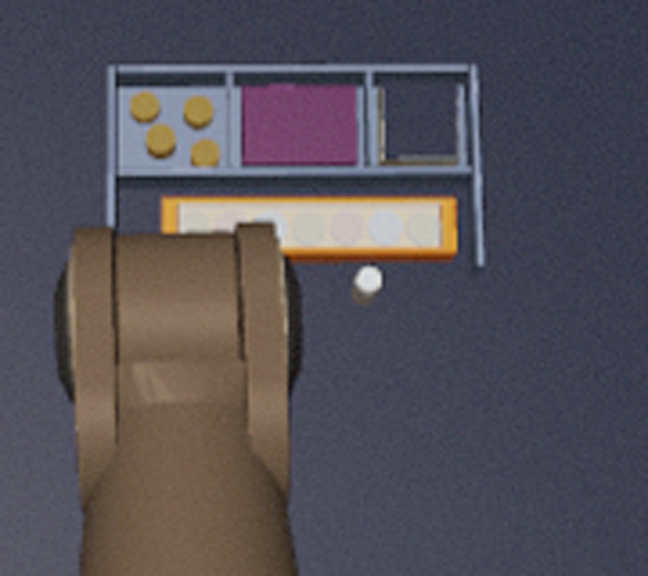

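Run:
```python
from h import *
T=read_camera("top")
for (u,v),z in [((455,259),0),((163,198),.032),((457,198),.032),((457,250),.032),((300,259),0),((479,266),.04)]:
    print((u,v),(atz(ray(T,None,[(v/3.6+140)/480,(u/3.6+260)/640]),z)[:2]-[.597,-.07])*1e3)
```

```text
(455, 259) [  17.48360674 -129.68034933]
(163, 198) [ 57.51681316 102.5727573 ]
(457, 198) [  58.44399103 -127.79558557]
(457, 250) [  16.34125749 -126.7120674 ]
(300, 259) [17.06266101 -6.08680362]
(479, 266) [   1.47523166 -142.2588008 ]
```

```bash
python3 -m pendant '[[[0.5,0,-0.5,0],[0,0,0,0],[0,0,0,0],[0,0,0,0],[0,0,0,0],[0,0,0,0],[0,0,0,0],[0,0,0,0],[0,0,0,0],[0,0,0,0]]]'; python3 -c "
from bench import *
print(finish_job())"
```

```text
t: 30.85
tool_pos: [0.4146, 0.0181, 0.3068]
orientation: [0.001, 3.141, 0.0]
wrist_force: [0.6, 1.0, -0.4]
finger_gap: -0.0002
finger_force: 0.0
the job is handed in; nothing more can be done
None
```

The tray lies along the bay, wholly inside and about 15 mm behind the open front by my last camera measurement; the job was handed in at about 31 s with the gripper clear and the gavel, cup and deck box never approached.

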